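# Close the sample tub, then open the safety-capped bottle in the fume hood

## Robot

A 6-joint arm with a two-finger parallel gripper is mounted at the origin on the work surface. World frame = base frame: x ahead of the robot, y to its left, z up, the work surface at z = 0. Lengths are in mm, angles in rad, forces in N, time in s.
With the tool pointing down it reaches from about 275 to 975 mm from the base axis. Payload 8.4 kg.
Tool frame: the origin (TCP) lies midway between the tips of the shut fingers; the grasp point (between the pads) lies 19 mm behind it; x points along the fingers, y is the direction in which the jaws open and shut, and the axes are right-handed (so a half turn about x gives the same grasp; the last joint's range is limited). The gripper opens to 92 mm and grips with 3 to 60 N. Pads are 20 mm wide; open, the fingers measure 128 mm over their backs; the gripper's body (75 mm by 189 mm) begins 69 mm behind the grasp point.
Start: joints at [-1.118, 0.353, 1.633, -0, 1.155, -0.002], TCP at [274.551, -561.471, 214.583] pointing down, gripper open.
Joint ranges: [-2.63, 2.63], [-0.92, 2.1], [0.06, 2.66], [-1.3, 4.44], [0, 2.69], [-3.02, 3.02]. Speed limits (rad/s): [2.22, 2.22, 2.79, 3.14, 3.14, 3.14].

## Interface

Orientations are given as a 3x3 rotation matrix whose columns are the frame's x, y, z axes.
In Python, from cell import telemetry, eyes, job_done, spotter gives the robot as it stands.
- The arm moves only by the tool send_rows, never from a script. Its argument "series" is a list of rows, each an object of numbers: "tx", "ty", "tz": the shift along the tool's x, y, z in units of 60 mm (1.0 is 60 mm); "spin": the turn about the tool's x in units of 6 degrees (1.0 is 6 degrees). A call has 1 to 20 rows; each row is the pose to reach, as a shift and turn from the pose measured when the call began, along the tool's axes at that moment; what a row does not reach only later rows make up. A row lasts 1/8 s, in which the tool goes at most 62.5 mm and 10.7 degrees, less where a joint would pass 70% of its speed; a pose out of reach is approached as far as the arm can. A call with a gripper value outside its range is refused whole. "hand" is the opening, from 0 (shut) to 1 (fully open), set as the call begins (left out, the last holds). The fingers move at their own pace and stop on an object; the grip force is fixed at half the most. Time passes only in rows, so rows that repeat a pose let the fingers close. It gives the time, the measured TCP pose, the force and the opening at its end, in the units of the state.
- telemetry.observe(): the state, without advancing time (a new reading comes with each control period).
- eyes.get_image(name): name is "scene" or "side" or "wrist"; returns a dict with "color" (384x512x3 uint8, red, green, blue), "fx", "fy", "cx", "cy" (pixels), "dist" ([k1, k2, p1, p2, k3] as OpenCV has them; the pictures are not rectified), "position" and "orientation" of the camera in the world. Camera axes: x right, y down, z forward; pixel columns grow to the right and rows downward; lengths in mm; the calibration is good to about 2 mm. A picture is of the moment at which its call begins. There is no depth.
- job_done(): hands the job in, once; it reports no verdict.
Trained networks look in the newest picture that a camera, given by its name, has taken for a name from the list of things; names that differ only in an ending like _2 or _b are one class to them, and where a whole thing is asked for, a point or a joint stands for the part that bears it (a point fixed in the world has none). Each returns a list of dicts, best first, with "confidence" (0 to 1); they miss things now and then, are a little off and sometimes report something else, mostly with a low value. They report only what shows in the picture. A call takes as long as a camera call. They do not tell look-alikes from the thing itself.
- spotter.look_for(query, camera): "pixel" ([column, row] in pixels, amid what is visible of it).
- spotter.cut_out(query, camera): "region" (384x512 bool, what is visible of it) and "pixel" ([column, row] in pixels, amid what is visible of it).
- spotter.landmark_of(query, camera): "pixel" ([column, row] in pixels: a listed point, or the origin of a listed thing).
The state is a dict: "time_s": time; "joint_pos": joint angles; "qd": joint speeds; "effort": joint torques, N m; "tcp_pos": TCP position; "tool_rot": TCP orientation; "wrist_force": force on the tool from outside, world axes, zero at the start; "moment": the same for the moment, N m; "finger_gap": finger opening in mm.
Only numpy, scipy, OpenCV 4.12 (cv2) and the standard library are available. Lean on these libraries where they do the work, as an engineer would, in place of code of your own. Each camera call takes 0.05 s, during which the arm holds its last target.

## Task

Only one container may stand open in the hood at a time: first press the sample tub's loose lid down until it sits level and fully home all round. Then open the amber bottle with the wide push-and-turn safety cap: push the cap down, turn it anticlockwise while it is down until it comes free, and lift it off, leaving the bottle upright in its rack. Finish while holding the cap in the gripper above the open bottle, at least 3 cm clear of its neck, and leave everything else standing where it is.

Things in the scene. Friction and masses are not known exactly. Their poses are not given: they have to be found in the camera images.
- tub: round white sample tub, about 0.45 kg, loose on the worktop. Origin: centre of its underside, z up. 87 mm across (97 mm at a thin collar 52 mm up); its rim is 70 mm above the origin. Its rim seal yields by friction and does not spring back: pushing the lid at its centre takes 11 to 13 N; pushed near an edge, that side sinks first.
- tub_lid: round white press-on lid with a skirt, 99 mm across, lying loose on the tub's rim seal, 3 to 8 mm too high and often tilted up to 6 degrees any way; it can be lifted off. Origin: centre of the skirt's lower edge, z up; the flat top is 14.5 mm above it (edge bead 1 mm more). Fully home, its origin is 58 mm above the tub's, it is level and stops hard.
- rack: grey plastic bottle rack screwed to the worktop, 110 x 220 x 45 mm, with two square wells (66 mm wide, 35 mm deep) side by side along its y axis, centred 55 mm either side of its middle. Origin: centre of its underside. The well floors are 10 mm above the worktop.
- bottle: amber square bottle with the wide safety cap, about 0.5 kg, loose in either well of the rack, which keeps it from turning. Origin: centre of its underside, z up. Body 64 x 64 mm up to z = 94 mm, shoulder to z = 108 mm, then a round neck 34 mm across with its rim at z = 141 mm and three lugs that lock the cap. Locked, the cap's origin is 127 mm above this origin.
- cap: the bottle's white ribbed push-and-turn cap, 52 mm across, 30 mm tall. Origin: centre of its lower edge, z up; locked, its x axis lies along the bottle's x (within 0.07 rad). Turns only anticlockwise from above: blocked when up, free when pushed down 5 mm or more; free to lift straight off once turned 0.7 to 1.4 rad (middle 1.05). Pulled while locked it lifts the bottle. The shoulder is 19 mm below it.
- cap_liner (a joint): compression of the spring disc inside the cap (m): 0.001 when the cap is locked and up, 0.008 when it is pushed fully down (7 mm stroke, hard stop), 0 when it is off. It pushes the cap up with 4 N, rising to 11 N at the bottom.
- spare_bottle: bystander: the same kind of amber bottle in the rack's other well, with a narrow plain screw cap (35 mm across), 131 mm tall. Origin: centre of its underside.
- beaker: bystander: empty glass beaker, 66 mm across, 85 mm tall, near the tub. Origin: on its axis at the underside.
- vial: bystander: closed glass vial, 29 mm across, 52 mm tall, near the tub. Origin: on its axis at the underside.
- scoop: bystander: steel scoop lying flat, about 135 mm long, 20 mm wide, 7 mm high. Origin: near its middle, at the underside; x along it.
- grad_cylinder: bystander: glass measuring cylinder, foot 64 mm, 173 mm tall. Origin: on its axis at the underside.
- flask: bystander: stoppered conical flask, 76 mm across, 125 mm tall. Origin: on its axis at the underside.
- petri_dish: bystander: covered glass dish, 94 mm across, 14 mm high. Origin: on its axis at the underside.
- wash_bottle: bystander: white wash bottle, 68 mm across, 180 mm tall with its spout. Origin: on its axis at the underside.
Mind the look-alikes: they are no part of the job. What is shaped like the rack but blue, pink or red is not meant.

How it is judged (in metres and radians):
On the way, in this order (a step that is already met when the one before it is completed fails the run):
1. the tub's lid is seated level and fully home (z of tub_lid in the frame of tub between 0.055 and 0.0598 m and angle between the z axis of tub_lid and the z axis of tub, either way round below 0.03 rad and horizontal distance between tub_lid and tub below 0.008 m and angle between tub's own z axis and vertical below 0.05 rad), for 0.2 s.
2. the safety cap is gripped and pushed down against its spring, still in its lock (value of joint cap_liner above 0.004 m and contact force between the fingers and cap above 1 N and angle between the x axis of cap and the x axis of bottle, either way round below 0.4 rad and z of cap in the frame of bottle below 0.1245 m), for 0.1 s.
3. the cap is turned out of its lock, still on the neck (angle between the x axis of cap and the x axis of bottle, either way round above 0.55 rad and z of cap in the frame of bottle below 0.13 m and angle between bottle's own z axis and vertical below 0.08 rad and z of bottle in the frame of rack below 0.016 m), for 0.05 s.
At the end, for the whole second after the job is handed in: Lid home within 2 mm and level within 0.03 rad on the upright tub, and let go; bottle upright in its well; cap held still in the fingers, its lower edge 30 mm or more above the bottle's rim, within 40 mm sideways of its axis, off the bottle (all of step 1 and angle between bottle's own z axis and vertical below 0.08 rad and z of bottle in the frame of rack below 0.016 m and horizontal distance between bottle and rack below 0.062 m and z of cap in the frame of bottle above 0.171 m and horizontal distance between cap and bottle below 0.04 m and contact force between the fingers and cap above 1 N and contact force between cap and bottle below 0.05 N and linear speed of cap below 0.03 m/s and contact force between each of the arm, the fingers and tub_lid below 0.1 N); the arm keeps its last pose, push and grip.
It fails at once if the safety bottle is lifted out of its well or tipped (z of bottle in the frame of rack above 0.03 m or angle between bottle's own z axis and vertical above 0.2 rad).
It fails at once if the tub is shoved away or tipped (distance of tub from where it was at the start of the episode above 0.04 m or angle between tub's own z axis and vertical above 0.25 rad).
It fails at once if the spare bottle is disturbed (distance of spare_bottle from where it was at the start of the episode above 0.02 m or angle between spare_bottle's own z axis and vertical above 0.2 rad).
It fails at once if a bystander is knocked over or pushed away (distance of any of beaker, vial, scoop, grad_cylinder, flask, petri_dish, wash_bottle from where it was at the start of the episode above 0.03 m or angle between any of beaker, vial, scoop, grad_cylinder, flask, petri_dish, wash_bottle's own z axis and vertical above 0.3 rad).
It also fails if it takes over 58 s, if anything falls off the work surface, if the arm or the gripper's body presses on something with over 40 N, if the wrist force passes 120 N, or if a joint passes its speed limit or range.

## Working session

There is one attempt and no reset: what is moved stays moved. The work goes in short steps, Python scripts to look and compute and a tool call to move; the robot and the scene stay as the last step left them, time stands still between calls to the robot, and variables do not carry over. Pictures are saved under pics/ and viewed, and the job is handed in when it is done.

Besides the shell and the picture viewer there is one more tool, called after ">>>" in YAML: its name, and indented under it one key for each argument. send_rows: Moves the arm, as the interface text tells. Its arguments: {"type":"object","properties":{"series":{"type":"array","items":{"type":"object","properties":{"tx":{"type":"number"},"ty":{"type":"number"},"tz":{"type":"number"},"spin":{"type":"number"}}}},"hand":{"type":"number"}},"required":["series"]}

```bash
ls; mkdir -p pics; python3 - <<'E'
from cell import telemetry, eyes, spotter
import cv2
print(telemetry.observe())
for n in ["scene","side","wrist"]:
    im=eyes.get_image(n)
    cv2.imwrite(f"pics/a_{n}.png",im["color"][:,:,::-1])
    print(n,{k:im[k] for k in im if k!="color"})
    for q in ["tub","tub_lid","rack","bottle","cap","spare_bottle","beaker","vial"]:
        try: print(q,[(r["pixel"],round(r["confidence"],2)) for r in spotter.landmark_of(q,n)[:3]])
        except Exception as e: print(q,e)
E
```

```text
pics
{'time_s': 0.0, 'joint_pos': array([-1.11842854e+00,  3.53644948e-01,  1.63414694e+00, -1.18513283e-05,
        1.15517269e+00, -2.39129758e-03]), 'qd': array([-9.63415906e-05,  3.06290756e-04, -6.14296037e-04, -2.07364965e-04,
       -3.07060022e-04, -1.05662976e-03]), 'effort': array([ 2.00744685e-04, -5.93847620e+01, -3.34218943e+01,  6.98844460e-02,
        2.35144986e-02, -1.35448486e-04]), 'tcp_pos': array([ 274.31275603, -561.0314481 ,  213.86020659]), 'tool_rot': array([[-6.09412572e-04,  4.39249783e-01, -8.98364768e-01],
       [ 1.22918485e-03, -8.98363927e-01, -4.39250206e-01],
       [-9.99999059e-01, -1.37194096e-03,  7.55509255e-06]]), 'wrist_force': array([-1.4113673 ,  0.41999   ,  0.41576446]), 'moment': array([-0.02572772, -0.01899898, -0.00967582]), 'finger_gap': 91.8644071714554}
scene {'fx': 413.3799408881066, 'fy': 413.3799408881066, 'cx': 253.37422705261525, 'cy': 199.12969172419915, 'dist': array([-0.00722443,  0.        ,  0.        ,  0.        ,  0.        ]), 'position': array([1035.42764557, -532.1853113 ,  993.49668919]), 'orientation': array([[ 0.7
[... 1044 characters left out ...]
 247.0], 0.66)]
bottle [([182.7, 256.0], 0.84)]
cap []
spare_bottle [([211.4, 243.4], 0.76)]
beaker [([239.6, 167.5], 0.59)]
vial [([279.5, 173.1], 0.39)]
wrist {'fx': 327.0828465797456, 'fy': 327.0828465797456, 'cx': 259.81890815812125, 'cy': 185.82525066263884, 'dist': array([0.00616043, 0.        , 0.        , 0.        , 0.        ]), 'position': array([ 343.20092145, -526.70162957,  385.78999159]), 'orientation': array([[ 4.39240424e-01, -8.63992766e-01, -2.46138885e-01],
       [-8.98369131e-01, -4.22167362e-01, -1.21274991e-01],
       [ 8.68911126e-04,  2.74392455e-01, -9.61617401e-01]])}
tub []
tub_lid []
rack [([35.2, 48.0], 0.83)]
bottle []
cap []
spare_bottle []
beaker []
vial []
```

```bash
python3 - <<'E'
import cv2
a=cv2.imread("pics/a_scene.png");cv2.imwrite("pics/a_scene_c.png",cv2.resize(a,(800,600),interpolation=cv2.INTER_CUBIC))
a=cv2.imread("pics/a_side.png");cv2.imwrite("pics/a_side_c.png",cv2.resize(a,(800,600),interpolation=cv2.INTER_CUBIC))
E
```

```text
(no output)
```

View pics/a_scene_c.png

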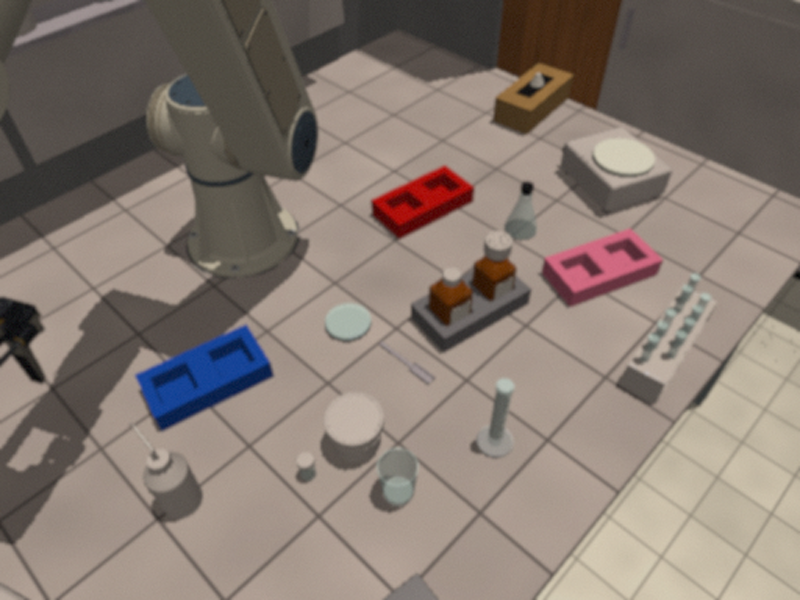

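View pics/a_side_c.png

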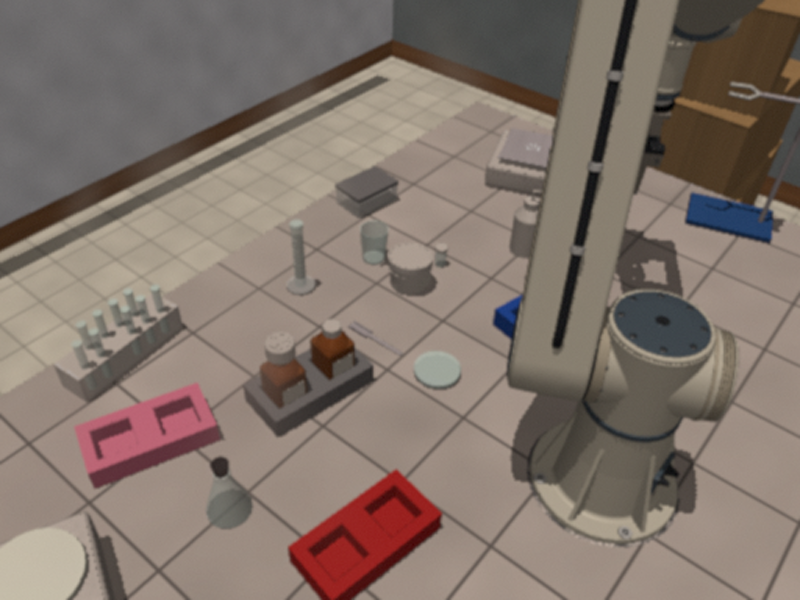

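View pics/a_wrist.png

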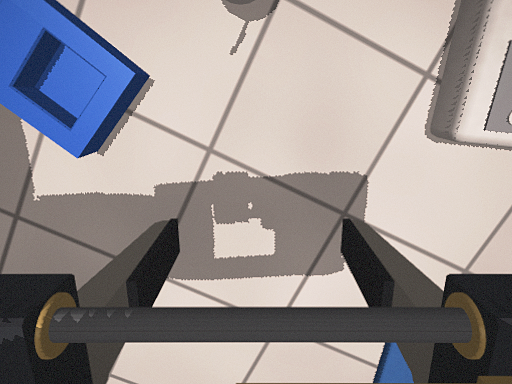

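The grey rack is at scene px (300,197), with the ribbed wide-cap bottle at (316,172) and the narrow-cap spare at (287,190). The blue, red and pink racks are decoys. The tub is at scene (226,272), with the beaker (255,305) and vial (195,298) beside it. Next I'll triangulate these.

```bash
cat > h.py <<'E'
import numpy as np, cv2
from cell import telemetry, eyes, spotter
def K(im): return np.array([[im["fx"],0,im["cx"]],[0,im["fy"],im["cy"]],[0,0,1.]])
def ray(im,px):
    u=cv2.undistortPoints(np.array(px,float).reshape(-1,1,2),K(im),np.array(im["dist"])).reshape(-1,2)
    d=np.c_[u,np.ones(len(u))]@np.array(im["orientation"]).T
    return d/np.linalg.norm(d,axis=1,keepdims=True)
def plane(im,px,z):
    d=ray(im,px);c=im["position"];return c+d*((z-c[2])/d[:,2:])
def proj(im,P):
    R=np.array(im["orientation"]);rv=cv2.Rodrigues(R.T)[0];t=-R.T@im["position"]
    return cv2.projectPoints(np.array(P,float).reshape(-1,1,3),rv,t,K(im),np.array(im["dist"]))[0].reshape(-1,2)
def tri(ims,pxs):
    A=np.zeros((3,3));b=np.zeros(3)
    for im,p in zip(ims,pxs):
        d=ray(im,p)[0];M=np.eye(3)-np.outer(d,d);A+=M;b+=M@im["position"]
    return np.linalg.solve(A,b)
def circle(c,r,n=72):
    a=np.linspace(0,2*np.pi,n,endpoint=False);return np.c_[c[0]+r*np.cos(a),c[1]+r*np.sin(a),np.full(n,c[2])]
E
python3 - <<'E'
from h import *
heights=dict(tub=0,tub_lid=64,bottle=10,spare_bottle=10,cap=137,beaker=0,vial=0,rack=0,grad_cylinder=0,flask=0,petri_dish=0,scoop=0,wash_bottle=0)
for n in ["scene","side"]:
    im=eyes.get_image(n)
    for q,z in heights.items():
        for r in spotter.landmark_of(q,n)[:3]:
            print(n,q,np.round(r["pixel"]),round(r["confidence"],2),np.round(plane(im,r["pixel"],z)[0]))
E
```

```text
scene tub [226. 283.] 0.81 [ 569. -187.    0.]
scene tub_lid [227. 269.] 0.92 [ 570. -180.   64.]
scene bottle [311. 188.] 0.84 [519. 239.  10.]
scene spare_bottle [285. 202.] 0.71 [497. 135.  10.]
scene spare_bottle [195. 302.] 0.56 [ 557. -286.   10.]
scene cap [319. 158.] 0.61 [524. 252. 137.]
scene beaker [254. 314.] 0.89 [ 687. -198.    0.]
scene beaker [264. 232.] 0.68 [525.   8.   0.]
scene beaker [226. 207.] 0.18 [371.  -4.   0.]
scene vial [195. 305.] 0.64 [ 557. -289.    0.]
scene rack [133. 245.] 0.93 [ 278. -290.    0.]
scene rack [383. 177.] 0.83 [656. 448.   0.]
scene rack [299. 200.] 0.71 [518. 181.   0.]
scene grad_cylinder [316. 281.] 0.7 [743. -14.   0.]
scene grad_cylinder [194. 300.] 0.28 [ 545. -282.    0.]
scene flask [332. 147.] 0.67 [441. 455.   0.]
scene petri_dish [222. 208.] 0.73 [365. -16.   0.]
scene wash_bottle [116. 319.] 0.62 [ 442. -456.    0.]
scene wash_bottle [264. 232.] 0.27 [525.   8.   0.]
side tub [261. 180.] 0.77 [ 574. -189.    0.]
side tub_lid [178. 224.] 0.71 [591. 189.  64.]
side bottle [181. 254.] 0.93 [538. 236.  10.]
side spare_bottle [213. 241.] 0.73 [502. 138.  10.]
side spare_bottle [261. 164.] 0.7 [ 623. -246.   10.]
side spare_bottle [197. 246.] 0.21 [523. 183.  10.]
side cap [181. 224.] 0.84 [531. 230. 137.]
side beaker [238. 165.] 0.81 [ 691. -197.    0.]
side vial [279. 171.] 0.44 [ 560. -270.    0.]
side rack [195. 250.] 0.83 [528. 191.   0.]
side rack [237. 346.] 0.8 [224. 348.   0.]
side rack [ 94. 283.] 0.8 [653. 460.   0.]
side grad_cylinder [191. 186.] 0.94 [736.  -6.   0.]
side flask [146. 327.] 0.78 [438. 460.   0.]
side flask [237. 217.] 0.31 [522.   3.   0.]
side petri_dish [280. 236.] 0.94 [366. -20.   0.]
side petri_dish [261. 167.] 0.38 [ 619. -245.    0.]
side scoop [237. 215.] 0.54 [528.  -2.   0.]
side wash_bottle [334. 157.] 0.96 [ 453. -468.    0.]
side wash_bottle [194. 184.] 0.58 [737. -18.   0.]
```

>>> send_rows:
  series:
    - {"tx": -0.5}
    - {"tx": -0.5,"ty": -0.42,"tz": -0.9}
    - {"tx": -0.5,"ty": -0.85,"tz": -1.8}
    - {"tx": -0.5,"ty": -1.28,"tz": -2.7}
    - {"tx": -0.5,"ty": -1.71,"tz": -3.6}
    - {"tx": -0.5,"ty": -2.14,"tz": -4.5}
    - {"tx": -0.5,"ty": -2.57,"tz": -5.4}
    - {"tx": -0.5,"ty": -3.0,"tz": -6.3}
    - {"tx": -0.5,"ty": -3.42,"tz": -7.2}
    - {"tx": -0.5,"ty": -3.42,"tz": -7.2}
    - {"tx": -0.5,"ty": -3.42,"tz": -7.2}
  hand: 1

```text
invalid input
```

```bash
python3 - <<'E'
from h import *
for n in ["wrist","side","scene"]:
    im=eyes.get_image(n); np.save(f"pics/b_{n}.npy",im,allow_pickle=True)
    for q in ["tub","tub_lid"]:
        for r in spotter.cut_out(q,n)[:1]:
            m=r["region"].astype(np.uint8)
            print(n,q,round(r["confidence"],2),m.sum(),cv2.boundingRect(m))
            cs=max(cv2.findContours(m,0,1)[0],key=cv2.contourArea)
            print(cv2.fitEllipse(cs), np.round(plane(im,[cv2.fitEllipse(cs)[0]],77)[0],1))
    c=im["color"][:,:,::-1].copy()
    cv2.imwrite(f"pics/b_{n}.png",c)
s=telemetry.observe();print(s["time_s"],s["tcp_pos"],s["wrist_force"])
E
```

```text
side tub 0.82 339 (249, 171, 27, 19)
((260.956298828125, 180.3851318359375), (16.820682525634766, 28.39786720275879), 95.21414947509766) [ 521.6 -114.8   77. ]
side tub_lid 0.66 474 (248, 156, 29, 20)
((262.060546875, 165.26144409179688), (19.35364532470703, 28.90845489501953), 94.60004425048828) [ 567.1 -178.    77. ]
scene tub 0.56 205 (215, 281, 29, 15)
((229.57568359375, 288.4922180175781), (11.233983993530273, 28.695446014404297), 78.63473510742188) [ 622.8 -219.1   77. ]
scene tub_lid 0.73 1099 (207, 251, 39, 37)
((225.9677276611328, 268.7507019042969), (35.33433532714844, 37.7747802734375), 68.12789916992188) [ 574.7 -186.3   77. ]
3.2 [ 274.57870775 -561.47428531  214.60199408] [ 0.2813852  -0.18518481 -0.89964972]
```

View pics/b_wrist.png

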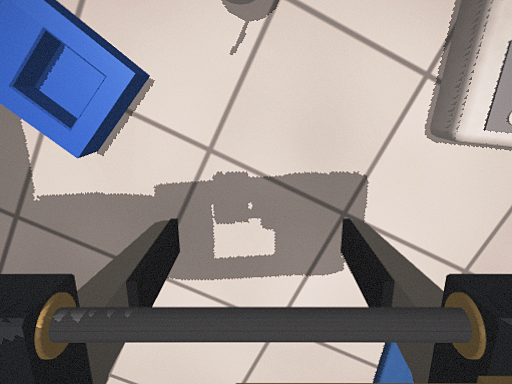

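View pics/b_side.png

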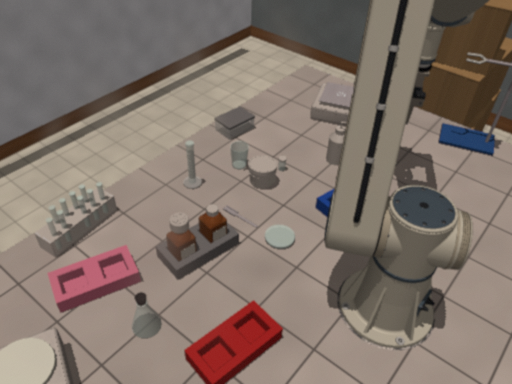

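The arm didn't move because the call was refused. I'll retry with every key present.

>>> send_rows:
  series:
    - {"tx": -0.5,"ty": 0,"tz": 0,"spin": 0}
    - {"tx": -0.5,"ty": -0.42,"tz": -0.9,"spin": 0}
    - {"tx": -0.5,"ty": -0.85,"tz": -1.8,"spin": 0}
    - {"tx": -0.5,"ty": -1.28,"tz": -2.7,"spin": 0}
    - {"tx": -0.5,"ty": -1.71,"tz": -3.6,"spin": 0}
    - {"tx": -0.5,"ty": -2.14,"tz": -4.5,"spin": 0}
    - {"tx": -0.5,"ty": -2.57,"tz": -5.4,"spin": 0}
    - {"tx": -0.5,"ty": -3.0,"tz": -6.3,"spin": 0}
    - {"tx": -0.5,"ty": -3.42,"tz": -7.2,"spin": 0}
    - {"tx": -0.5,"ty": -3.42,"tz": -7.2,"spin": 0}
    - {"tx": -0.5,"ty": -3.42,"tz": -7.2,"spin": 0}
  hand: 1.0

```text
time_s: 4.58
tcp_pos: [572.1, -187.5, 244.4]
tool_rot: [[-0.001, 0.44, -0.898], [-0.0, -0.898, -0.44], [-1.0, -0.0, 0.001]]
wrist_force: [-0.6, -0.6, 0.2]
finger_gap: 91.8
```

```bash
python3 - <<'E'
from h import *
n="wrist"
im=eyes.get_image(n); np.save(f"pics/c_{n}.npy",im,allow_pickle=True)
for q in ["tub","tub_lid"]:
    for r in spotter.cut_out(q,n)[:1]:
        m=r["region"].astype(np.uint8)
        print(q,round(r["confidence"],2),m.sum(),cv2.boundingRect(m))
        cs=max(cv2.findContours(m,0,1)[0],key=cv2.contourArea)
        e=cv2.fitEllipse(cs); print(e, np.round(plane(im,[e[0]],77)[0],1))
cv2.imwrite("pics/c_wrist.png",im["color"][:,:,::-1])
print(proj(im,[[572,-187,77]]))
E
```

```text
tub_lid 0.93 6767 (209, 119, 94, 92)
((255.5951690673828, 164.5985107421875), (90.942626953125, 92.94863891601562), 66.06267547607422) [ 573.  -181.2   77. ]
[[260.12782299 167.78917201]]
```

View pics/c_wrist.png

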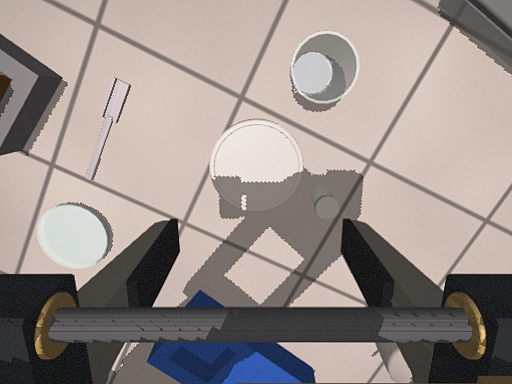

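The lid's top centre is at wrist px (255.6,164.6), which gives (573,-181). The vial is at (325,205) and the beaker at (325,68), both clear of shut fingers. I'll close and descend.

>>> send_rows:
  series:
    - {"tx": 0.5,"ty": -0.09,"tz": -0.06,"spin": 0}
    - {"tx": 1.2,"ty": -0.09,"tz": -0.06,"spin": 0}
    - {"tx": 2.0,"ty": -0.09,"tz": -0.06,"spin": 0}
    - {"tx": 2.5,"ty": -0.09,"tz": -0.06,"spin": 0}
    - {"tx": 2.6,"ty": -0.09,"tz": -0.06,"spin": 0}
    - {"tx": 2.6,"ty": -0.09,"tz": -0.06,"spin": 0}
    - {"tx": 2.6,"ty": -0.09,"tz": -0.06,"spin": 0}
  hand: 0.0

```text
time_s: 5.6
tcp_pos: [573.5, -182.8, 90.3]
tool_rot: [[0.002, 0.437, -0.899], [-0.001, -0.899, -0.437], [-1.0, 0.002, -0.002]]
wrist_force: [-0.6, -0.4, 1.1]
finger_gap: 24.0
```

```bash
python3 - <<'E'
from h import *
for n in ["wrist","scene","side"]:
    im=eyes.get_image(n); np.save(f"pics/d_{n}.npy",im,allow_pickle=True)
    c=im["color"][:,:,::-1]
    if n!="wrist":
        u,v=proj(im,[[573,-181,60]])[0].astype(int); c=cv2.resize(c[v-45:v+45,u-60:u+60],(640,480),interpolation=cv2.INTER_CUBIC)
    cv2.imwrite(f"pics/d_{n}.png",c)
E
```

```text
(no output)
```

View pics/d_wrist.png

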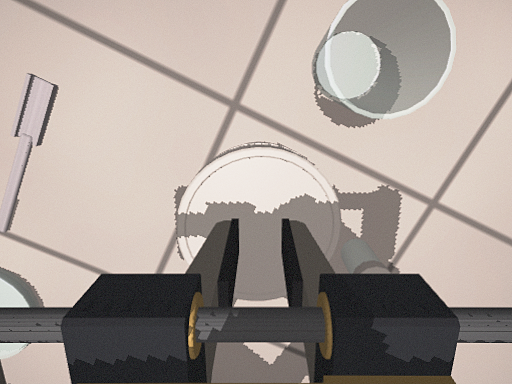

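View pics/d_scene.png

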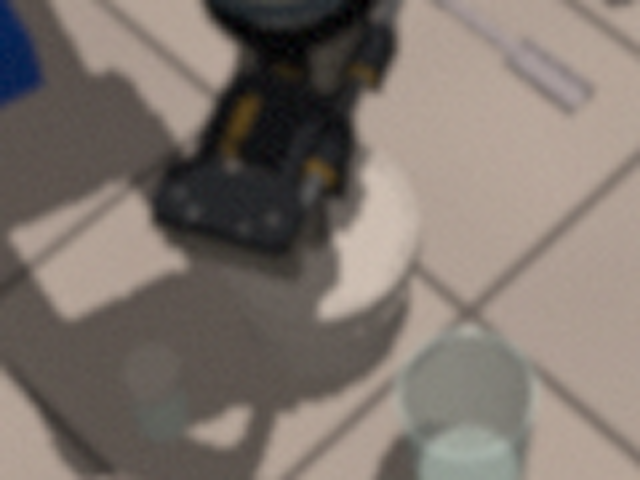

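View pics/d_side.png

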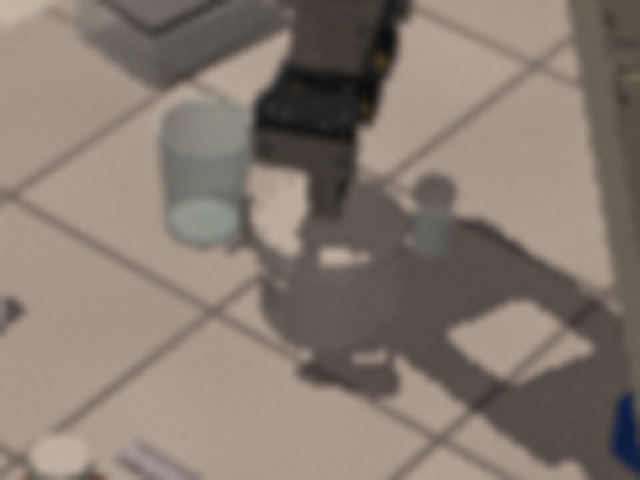

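The shut fingers are over the lid's centre: the lid spans px 178–340 by 150–298, and the finger midline is at 260. Pressing slowly now.

>>> send_rows:
  series:
    - {"tx": 0.05,"ty": 0,"tz": 0,"spin": 0}
    - {"tx": 0.05,"ty": 0,"tz": 0,"spin": 0}
    - {"tx": 0.08,"ty": 0,"tz": 0,"spin": 0}
    - {"tx": 0.12,"ty": 0,"tz": 0,"spin": 0}
    - {"tx": 0.15,"ty": 0,"tz": 0,"spin": 0}
    - {"tx": 0.18,"ty": 0,"tz": 0,"spin": 0}
    - {"tx": 0.21,"ty": 0,"tz": 0,"spin": 0}
    - {"tx": 0.21,"ty": 0,"tz": 0,"spin": 0}
  hand: 0.0

```text
time_s: 6.75
tcp_pos: [573.2, -182.3, 77.4]
tool_rot: [[0.001, 0.438, -0.899], [-0.001, -0.899, -0.438], [-1.0, 0.001, -0.001]]
wrist_force: [-1.4, 0.9, 3.7]
finger_gap: 0.3
```

>>> send_rows:
  series:
    - {"tx": 0.02,"ty": 0,"tz": 0,"spin": 0}
    - {"tx": 0.04,"ty": 0,"tz": 0,"spin": 0}
    - {"tx": 0.06,"ty": 0,"tz": 0,"spin": 0}
    - {"tx": 0.06,"ty": 0,"tz": 0,"spin": 0}

```text
time_s: 7.25
tcp_pos: [573.2, -182.2, 74.5]
tool_rot: [[0.001, 0.438, -0.899], [-0.001, -0.899, -0.438], [-1.0, 0.001, -0.001]]
wrist_force: [-2.1, 1.1, 7.6]
finger_gap: 0.3
```

>>> send_rows:
  series:
    - {"tx": 0.02,"ty": 0,"tz": 0,"spin": 0}
    - {"tx": 0.04,"ty": 0,"tz": 0,"spin": 0}
    - {"tx": 0.06,"ty": 0,"tz": 0,"spin": 0}
    - {"tx": 0.06,"ty": 0,"tz": 0,"spin": 0}

```text
time_s: 7.75
tcp_pos: [573.3, -182.2, 72.8]
tool_rot: [[0.002, 0.438, -0.899], [-0.001, -0.899, -0.438], [-1.0, 0.001, -0.001]]
wrist_force: [-8.1, 2.9, 22.2]
finger_gap: 0.7
```

>>> send_rows:
  series:
    - {"tx": 0.03,"ty": 0,"tz": 0,"spin": 0}
    - {"tx": 0.06,"ty": 0,"tz": 0,"spin": 0}
    - {"tx": 0.06,"ty": 0,"tz": 0,"spin": 0}
    - {"tx": 0.06,"ty": 0,"tz": 0,"spin": 0}

```text
time_s: 8.25
tcp_pos: [573.3, -182.3, 72.8]
tool_rot: [[0.002, 0.438, -0.899], [-0.001, -0.899, -0.438], [-1.0, 0.002, -0.002]]
wrist_force: [-13.1, 4.0, 39.0]
finger_gap: 0.2
```

Hard stop at 72.8 mm, against 72.5 expected for home. I'll touch four points near the edge to verify it's level and seat anything that isn't.

>>> send_rows:
  series:
    - {"tx": -0.12,"ty": 0,"tz": 0,"spin": 0}
    - {"tx": -0.12,"ty": 0.3,"tz": 0,"spin": 0}
    - {"tx": -0.12,"ty": 0.55,"tz": 0,"spin": 0}
    - {"tx": -0.12,"ty": 0.55,"tz": 0,"spin": 0}
    - {"tx": -0.04,"ty": 0.55,"tz": 0,"spin": 0}
    - {"tx": 0.0,"ty": 0.55,"tz": 0,"spin": 0}
    - {"tx": 0.03,"ty": 0.55,"tz": 0,"spin": 0}
    - {"tx": 0.03,"ty": 0.55,"tz": 0,"spin": 0}

```text
time_s: 9.25
tcp_pos: [587.6, -211.9, 72.8]
tool_rot: [[0.002, 0.438, -0.899], [-0.001, -0.899, -0.438], [-1.0, 0.002, -0.001]]
wrist_force: [-7.9, 0.3, 20.6]
finger_gap: 0.4
```

Home at +y edge. Next, the opposite edge.

>>> send_rows:
  series:
    - {"tx": -0.12,"ty": 0,"tz": 0,"spin": 0}
    - {"tx": -0.12,"ty": -0.55,"tz": 0,"spin": 0}
    - {"tx": -0.12,"ty": -1.1,"tz": 0,"spin": 0}
    - {"tx": -0.12,"ty": -1.1,"tz": 0,"spin": 0}
    - {"tx": -0.04,"ty": -1.1,"tz": 0,"spin": 0}
    - {"tx": 0.0,"ty": -1.1,"tz": 0,"spin": 0}
    - {"tx": 0.03,"ty": -1.1,"tz": 0,"spin": 0}
    - {"tx": 0.03,"ty": -1.1,"tz": 0,"spin": 0}

```text
time_s: 10.25
tcp_pos: [559.2, -153.2, 72.7]
tool_rot: [[0.003, 0.438, -0.899], [-0.001, -0.899, -0.438], [-1.0, 0.002, -0.002]]
wrist_force: [-7.5, 3.1, 25.0]
finger_gap: 0.3
```

>>> send_rows:
  series:
    - {"tx": -0.12,"ty": 0,"tz": 0,"spin": 0}
    - {"tx": -0.12,"ty": 0.3,"tz": 0.25,"spin": 0}
    - {"tx": -0.12,"ty": 0.55,"tz": 0.5,"spin": 0}
    - {"tx": -0.12,"ty": 0.55,"tz": 0.5,"spin": 0}
    - {"tx": -0.04,"ty": 0.55,"tz": 0.5,"spin": 0}
    - {"tx": 0.0,"ty": 0.55,"tz": 0.5,"spin": 0}
    - {"tx": 0.03,"ty": 0.55,"tz": 0.5,"spin": 0}
    - {"tx": 0.03,"ty": 0.55,"tz": 0.5,"spin": 0}

```text
time_s: 11.25
tcp_pos: [546.6, -195.7, 72.8]
tool_rot: [[0.002, 0.438, -0.899], [-0.001, -0.899, -0.438], [-1.0, 0.002, -0.001]]
wrist_force: [-9.7, 0.9, 24.6]
finger_gap: 0.4
```

>>> send_rows:
  series:
    - {"tx": -0.12,"ty": 0,"tz": 0,"spin": 0}
    - {"tx": -0.12,"ty": 0,"tz": -0.5,"spin": 0}
    - {"tx": -0.12,"ty": 0,"tz": -1.0,"spin": 0}
    - {"tx": -0.12,"ty": 0,"tz": -1.0,"spin": 0}
    - {"tx": -0.04,"ty": 0,"tz": -1.0,"spin": 0}
    - {"tx": 0.0,"ty": 0,"tz": -1.0,"spin": 0}
    - {"tx": 0.03,"ty": 0,"tz": -1.0,"spin": 0}
    - {"tx": 0.03,"ty": 0,"tz": -1.0,"spin": 0}

```text
time_s: 12.25
tcp_pos: [599.8, -169.4, 72.8]
tool_rot: [[0.002, 0.438, -0.899], [-0.001, -0.899, -0.438], [-1.0, 0.001, -0.001]]
wrist_force: [-6.2, 4.1, 20.5]
finger_gap: 0.6
```

All four edge points read 72.7–72.8 mm, so the lid is home and level. Rising and moving over to the safety bottle.

>>> send_rows:
  series:
    - {"tx": -1.0,"ty": 0,"tz": 0,"spin": 0}
    - {"tx": -2.0,"ty": 0,"tz": 0,"spin": 0}
    - {"tx": -2.8,"ty": 0,"tz": 0,"spin": 0}
    - {"tx": -3.5,"ty": -0.7,"tz": -0.2,"spin": 0}
    - {"tx": -3.5,"ty": -1.6,"tz": -0.45,"spin": 0}
    - {"tx": -3.5,"ty": -2.6,"tz": -0.75,"spin": 0}
    - {"tx": -3.5,"ty": -3.6,"tz": -1.0,"spin": 0}
    - {"tx": -3.5,"ty": -4.6,"tz": -1.3,"spin": 0}
    - {"tx": -3.5,"ty": -5.6,"tz": -1.6,"spin": 0}
    - {"tx": -3.5,"ty": -6.4,"tz": -1.8,"spin": 0}
    - {"tx": -3.5,"ty": -6.7,"tz": -1.9,"spin": 0}
    - {"tx": -3.5,"ty": -6.7,"tz": -1.9,"spin": 0}
    - {"tx": -3.5,"ty": -6.7,"tz": -1.9,"spin": 0}
  hand: 1.0

```text
time_s: 13.88
tcp_pos: [526.3, 240.6, 282.3]
tool_rot: [[0.001, 0.437, -0.9], [-0.001, -0.9, -0.437], [-1.0, 0.002, -0.001]]
wrist_force: [-0.2, 0.2, 0.2]
finger_gap: 92.2
```

```bash
python3 - <<'E'
from h import *
s=telemetry.observe();print(s["time_s"],s["tcp_pos"],s["joint_pos"])
for n in ["wrist","side","scene"]:
    im=eyes.get_image(n); np.save(f"pics/e_{n}.npy",im,allow_pickle=True)
    for q,z in [("cap",167),("bottle",10),("rack",0),("spare_bottle",10),("tub_lid",72.5)]:
        for r in spotter.cut_out(q,n)[:2]:
            m=r["region"].astype(np.uint8)
            cs=max(cv2.findContours(m,0,1)[0],key=cv2.contourArea)
            e=cv2.fitEllipse(cs); print(n,q,round(r["confidence"],2),cv2.boundingRect(m),np.round(e[0]),np.round(e[1]), np.round(plane(im,[e[0]],z)[0],1))
        for r in spotter.landmark_of(q,n)[:2]: print("  lm",q,np.round(r["pixel"]),round(r["confidence"],2))
    cv2.imwrite(f"pics/e_{n}.png",im["color"][:,:,::-1])
im=np.load("pics/e_side.npy",allow_pickle=True).item()
c=im["color"][:,:,::-1];u,v=proj(im,[[573,-181,60]])[0].astype(int); cv2.imwrite("pics/e_side_tub.png",cv2.resize(c[v-45:v+45,u-60:u+60],(640,480),interpolation=cv2.INTER_CUBIC))
E
```

```text
13.875 [526.34629271 240.55737609 282.29132266] [ 0.42724062  0.22275596  1.65775985 -0.00193765  1.26035999  1.54681921]
wrist cap 0.89 (234, 145, 58, 61) [263. 175.] [56. 60.] [531.8 241.2 167. ]
  lm cap [262. 169.] 0.74
wrist bottle 0.8 (225, 120, 74, 56) [262. 168.] [64. 82.] [506.2 227.4  10. ]
wrist bottle 0.43 (235, 147, 57, 58) [262. 176.] [57. 58.] [496.6 222.3  10. ]
  lm bottle [259. 150.] 0.7
  lm bottle [406. 219.] 0.62
wrist rack 0.66 (20, 224, 168, 143) [ 66. 256.] [55. 86.] [250.1 435.9  -0. ]
wrist rack 0.61 (94, 0, 146, 84) [172.  31.] [ 83. 139.] [613.8 407.4   0. ]
  lm rack [291. 168.] 0.75
wrist spare_bottle 0.59 (296, 170, 78, 80) [332. 209.] [64. 71.] [495.7 110.8  10. ]
  lm spare_bottle [324. 194.] 0.83
side cap 0.62 (169, 213, 20, 21) [178. 223.] [19. 20.] [518.5 248.9 167. ]
  lm cap [178. 227.] 0.69
side bottle 0.92 (166, 231, 30, 30) [181. 244.] [28. 30.] [566.2 209.9  10. ]
  lm bottle [182. 256.] 0.9
  lm bottle [281. 172.] 0.71
side rack 0.87 (155, 224, 84, 55) [195. 249.] [41. 80.] [528.4 188.7   0. ]
side rack 0.75 (315, 174, 60, 53) [347. 201.] [4
[... 410 characters left out ...]
.] 0.55
scene bottle 0.92 (303, 165, 28, 27) [316. 177.] [25. 28.] [499.1 287.4  10. ]
scene bottle 0.29 (263, 174, 77, 52) [298. 198.] [38. 73.] [517.3 175.8  10. ]
  lm bottle [313. 191.] 0.91
  lm bottle [195. 300.] 0.49
scene rack 0.95 (87, 209, 88, 67) [129. 242.] [44. 98.] [ 261.5 -291.3   -0. ]
scene rack 0.78 (263, 174, 77, 52) [298. 198.] [39. 73.] [512.4 182.8   0. ]
  lm rack [381. 174.] 0.97
  lm rack [270. 133.] 0.82
scene spare_bottle 0.56 (274, 172, 29, 37) [288. 190.] [27. 34.] [471.4 178.5  10. ]
  lm spare_bottle [289. 202.] 0.73
  lm spare_bottle [262. 231.] 0.6
scene tub_lid 0.72 (207, 253, 38, 36) [226. 270.] [35. 37.] [ 576.4 -187.5   72.5]
  lm tub_lid [227. 270.] 0.66
```

View pics/e_wrist.png

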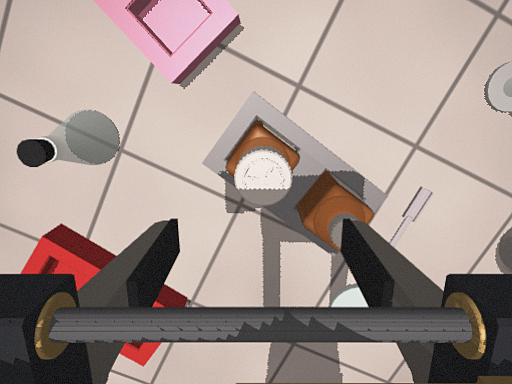

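View pics/e_side_tub.png

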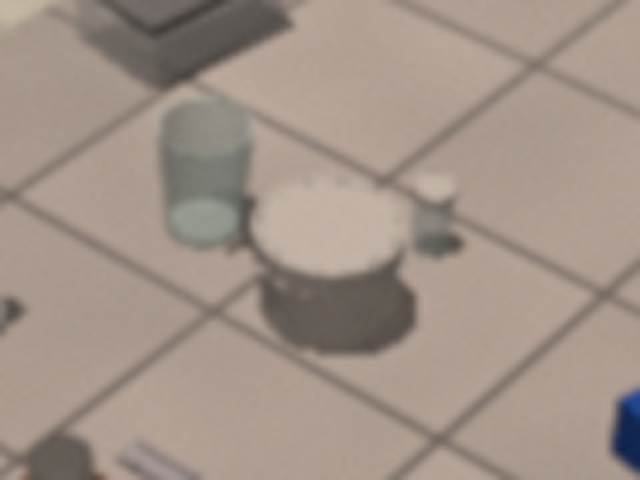

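The lid looks level in the side crop. Wrist picture: the white ribbed cap is at (263,176) in the grey rack. The spare, narrow cap at (348,230), is next to it, and the pink (170,30) and red (90,290) racks are decoys. Confirming in an enlarged crop and fitting the cap centre.

```bash
python3 - <<'E'
from h import *
im=np.load("pics/e_wrist.npy",allow_pickle=True).item()
c=im["color"][:,:,::-1].copy()
big=cv2.resize(c[90:270,190:430],(800,600),interpolation=cv2.INTER_CUBIC)
s=800/240
for ctr,col in [((531.8,241.2),(0,0,255)),((530.5,240.5),(0,255,0)),((528,240),(255,0,0))]:
    p=(proj(im,circle((*ctr,167),26))-[190,90]+.5)*s
    cv2.polylines(big,[p.astype(np.int32)],True,col,1)
cv2.imwrite("pics/e_crop.png",big)
E
```

```text
(no output)
```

View pics/e_crop.png

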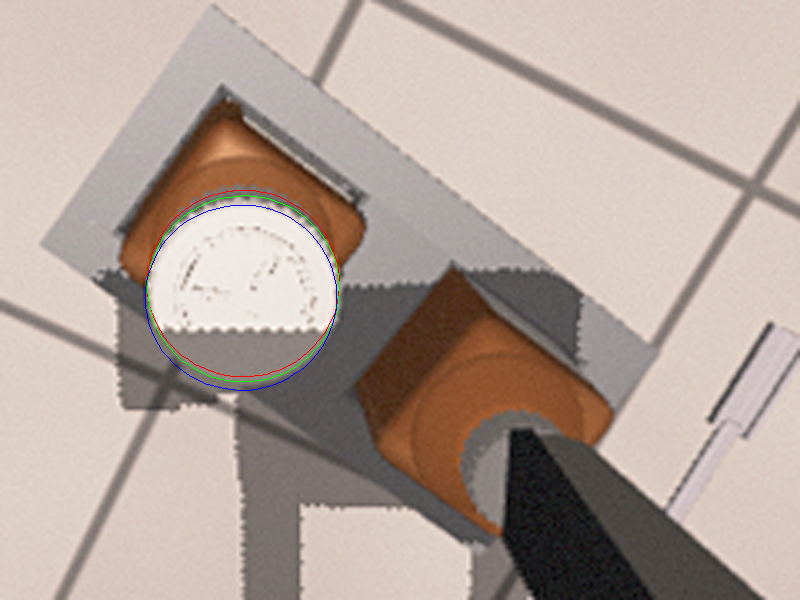

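The blue outline (528,240) fits. That's the wide ribbed white cap in the grey rack, so it's the right one. Descending and gripping.

>>> send_rows:
  series:
    - {"tx": 0.6,"ty": 0.02,"tz": -0.03,"spin": 0}
    - {"tx": 1.3,"ty": 0.02,"tz": -0.03,"spin": 0}
    - {"tx": 1.9,"ty": 0.02,"tz": -0.03,"spin": 0}
    - {"tx": 2.3,"ty": 0.02,"tz": -0.03,"spin": 0}
    - {"tx": 2.39,"ty": 0.02,"tz": -0.03,"spin": 0}
    - {"tx": 2.39,"ty": 0.02,"tz": -0.03,"spin": 0}
    - {"tx": 2.39,"ty": 0.02,"tz": -0.03,"spin": 0}
  hand: 1.0

```text
time_s: 16.4
tcp_pos: [529.2, 242.1, 140.3]
tool_rot: [[0.003, 0.438, -0.899], [0.0, -0.899, -0.438], [-1.0, 0.001, -0.003]]
wrist_force: [-0.7, 0.3, -0.6]
finger_gap: 92.4
```

```bash
python3 - <<'E'
from h import *
im=eyes.get_image("wrist"); cv2.imwrite("pics/f_wrist.png",im["color"][:,:,::-1])
E
```

```text
(no output)
```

View pics/f_wrist.png

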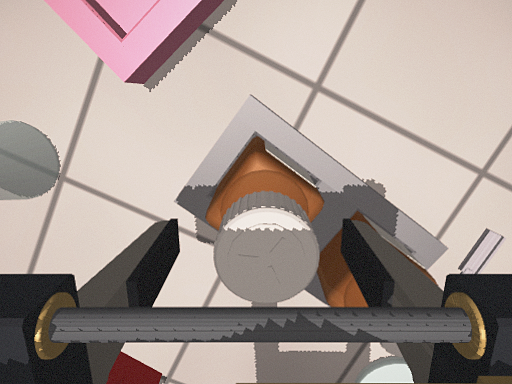

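```bash
python3 - <<'E'
from h import *
im=eyes.get_image("wrist"); s=telemetry.observe();t=s["tcp_pos"];print(t)
print("axis",proj(im,[[t[0],t[1],167]]))
c=im["color"][:,:,::-1].copy()
for d,col in [((0,0),(0,0,255)),((1.3,-2.7),(0,255,0)),((-1,-2),(255,0,0))]:
    cv2.polylines(c,[proj(im,circle((t[0]+d[0],t[1]+d[1],167),26)).astype(np.int32)],True,col,1)
cv2.imwrite("pics/f2.png",cv2.resize(c[150:350,140:400],(800,615))[:600])
E
```

```text
[529.05366255 242.0422725  140.15031982]
axis [[261.83555993 256.13010651]]
```

View pics/f2.png

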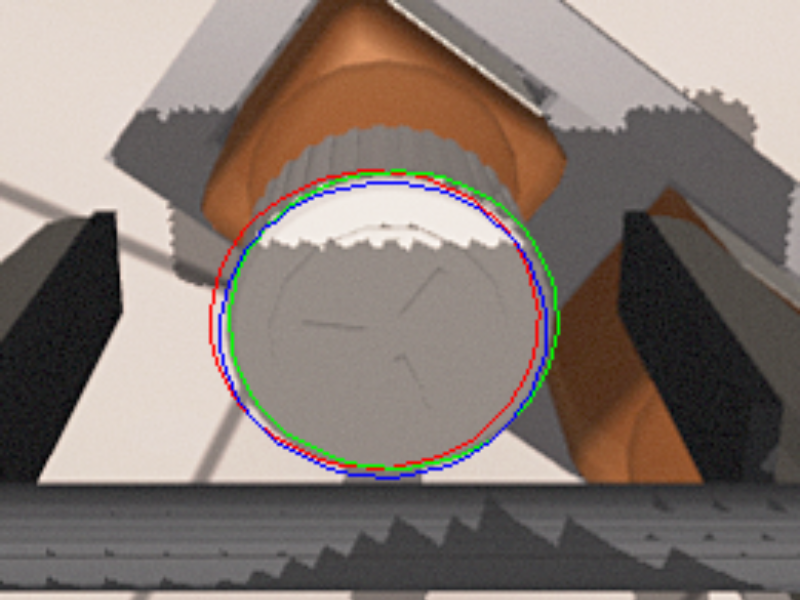

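Cap centre is about 2.3 mm off in tool +y. Correcting that and closing.

>>> send_rows:
  series:
    - {"tx": 0.0,"ty": 0.04,"tz": 0.01,"spin": 0}
    - {"tx": 0.0,"ty": 0.04,"tz": 0.01,"spin": 0}

```text
time_s: 16.75
tcp_pos: [529.8, 239.5, 140.6]
tool_rot: [[0.004, 0.437, -0.899], [0.0, -0.899, -0.437], [-1.0, 0.001, -0.004]]
wrist_force: [0.3, 0.5, -0.2]
finger_gap: 92.1
```

>>> send_rows:
  series:
    - {"tx": 0.0,"ty": 0,"tz": 0,"spin": 0}
    - {"tx": 0.0,"ty": 0,"tz": 0,"spin": 0}
    - {"tx": 0.0,"ty": 0,"tz": 0,"spin": 0}
    - {"tx": 0.0,"ty": 0,"tz": 0,"spin": 0}
    - {"tx": 0.0,"ty": 0,"tz": 0,"spin": 0}
    - {"tx": 0.0,"ty": 0,"tz": 0,"spin": 0}
    - {"tx": 0.0,"ty": 0,"tz": 0,"spin": 0}
    - {"tx": 0.0,"ty": 0,"tz": 0,"spin": 0}
  hand: 0.0

```text
time_s: 17.75
tcp_pos: [529.8, 239.5, 140.6]
tool_rot: [[0.004, 0.437, -0.899], [0.0, -0.899, -0.437], [-1.0, 0.001, -0.004]]
wrist_force: [0.8, -1.6, -0.2]
finger_gap: 51.3
```

>>> send_rows:
  series:
    - {"tx": 0.04,"ty": 0,"tz": 0,"spin": 0}
    - {"tx": 0.08,"ty": 0,"tz": 0,"spin": 0}
    - {"tx": 0.12,"ty": 0,"tz": 0,"spin": 0}
    - {"tx": 0.14,"ty": 0,"tz": 0,"spin": 0}
    - {"tx": 0.14,"ty": 0,"tz": 0,"spin": 0}

```text
time_s: 18.38
tcp_pos: [530.3, 239.6, 133.4]
tool_rot: [[0.005, 0.437, -0.899], [0.001, -0.899, -0.437], [-1.0, 0.002, -0.005]]
wrist_force: [-2.7, -3.3, 13.5]
finger_gap: 51.1
```

>>> send_rows:
  series:
    - {"tx": 0.02,"ty": 0,"tz": 0,"spin": 0}
    - {"tx": 0.03,"ty": 0,"tz": 0,"spin": 0}
    - {"tx": 0.03,"ty": 0,"tz": 0,"spin": 0}

```text
time_s: 18.75
tcp_pos: [530.6, 239.7, 133.4]
tool_rot: [[0.006, 0.437, -0.899], [0.001, -0.899, -0.437], [-1.0, 0.002, -0.006]]
wrist_force: [-4.8, -3.2, 17.8]
finger_gap: 51.0
```

```bash
python3 - <<'E'
from h import *
im=eyes.get_image("wrist"); cv2.imwrite("pics/g_wrist.png",im["color"][:,:,::-1])
E
```

```text
(no output)
```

View pics/g_wrist.png

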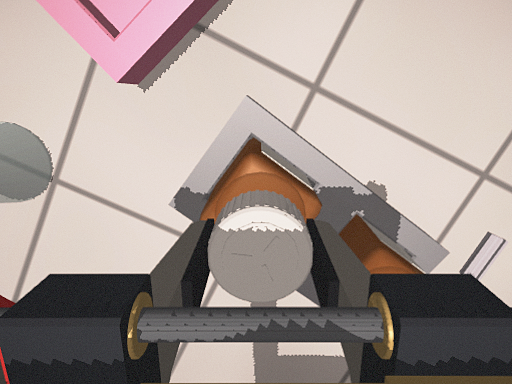

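The stop is hard: z is unchanged while force rises, and the cap sits between the pads. Turning anticlockwise under push.

>>> send_rows:
  series:
    - {"tx": 0.02,"ty": 0,"tz": 0,"spin": -1}
    - {"tx": 0.02,"ty": 0,"tz": 0,"spin": -2}
    - {"tx": 0.02,"ty": 0,"tz": 0,"spin": -3}
    - {"tx": 0.02,"ty": 0,"tz": 0,"spin": -4}
    - {"tx": 0.02,"ty": 0,"tz": 0,"spin": -5}
    - {"tx": 0.02,"ty": 0,"tz": 0,"spin": -6}
    - {"tx": 0.02,"ty": 0,"tz": 0,"spin": -7}
    - {"tx": 0.02,"ty": 0,"tz": 0,"spin": -8}
    - {"tx": 0.02,"ty": 0,"tz": 0,"spin": -9}
    - {"tx": 0.02,"ty": 0,"tz": 0,"spin": -10}
    - {"tx": 0.02,"ty": 0,"tz": 0,"spin": -10.5}
    - {"tx": 0.02,"ty": 0,"tz": 0,"spin": -10.5}

```text
time_s: 20.3
tcp_pos: [531.2, 240.4, 133.4]
tool_rot: [[0.007, 1.0, -0.018], [0.002, -0.018, -1.0], [-1.0, 0.007, -0.002]]
wrist_force: [-1.7, 0.2, 10.9]
finger_gap: 51.0
```

```bash
python3 - <<'E'
from h import *
s=telemetry.observe();print(s["moment"],s["joint_pos"])
im=eyes.get_image("wrist"); cv2.imwrite("pics/h_wrist.png",im["color"][:,:,::-1])
E
```

```text
[-0.17904944  0.32502186  0.03891506] [ 4.22869782e-01  3.74241324e-01  1.80352025e+00 -1.07161633e-03
  9.56193390e-01  4.41441504e-01]
```

View pics/h_wrist.png

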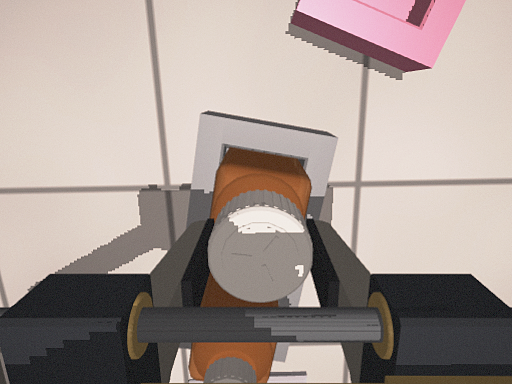

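The cap's marks didn't move relative to the jaws, so it turned about 63° with the gripper while the bottle stayed put. Lifting slowly.

>>> send_rows:
  series:
    - {"tx": -0.05,"ty": 0,"tz": 0,"spin": 0}
    - {"tx": -0.1,"ty": 0,"tz": 0,"spin": 0}
    - {"tx": -0.15,"ty": 0,"tz": 0,"spin": 0}
    - {"tx": -0.2,"ty": 0,"tz": 0,"spin": 0}
    - {"tx": -0.2,"ty": 0,"tz": 0,"spin": 0}

```text
time_s: 20.98
tcp_pos: [531.0, 240.3, 145.3]
tool_rot: [[0.007, 1.0, -0.019], [0.002, -0.019, -1.0], [-1.0, 0.007, -0.002]]
wrist_force: [0.1, -0.1, -0.5]
finger_gap: 51.0
```

Only 0.5 N of load, so the cap is free of the bottle (which weighs about 5 N). Lifting 66 mm more.

>>> send_rows:
  series:
    - {"tx": -0.2,"ty": 0,"tz": 0,"spin": 0}
    - {"tx": -0.5,"ty": 0,"tz": 0,"spin": 0}
    - {"tx": -0.8,"ty": 0,"tz": 0,"spin": 0}
    - {"tx": -1.05,"ty": 0,"tz": 0,"spin": 0}
    - {"tx": -1.1,"ty": 0,"tz": 0,"spin": 0}
    - {"tx": -1.1,"ty": 0,"tz": 0,"spin": 0}
    - {"tx": -1.1,"ty": 0,"tz": 0,"spin": 0}
    - {"tx": -1.1,"ty": 0,"tz": 0,"spin": 0}
    - {"tx": -1.1,"ty": 0,"tz": 0,"spin": 0}

```text
time_s: 22.1
tcp_pos: [530.4, 240.1, 210.9]
tool_rot: [[0.006, 1.0, -0.018], [0.002, -0.018, -1.0], [-1.0, 0.006, -0.002]]
wrist_force: [0.1, -1.4, -0.8]
finger_gap: 51.1
```

```bash
python3 - <<'E'
from h import *
s=telemetry.observe();print(s["wrist_force"],s["qd"].max())
im=eyes.get_image("wrist"); cv2.imwrite("pics/i_wrist.png",im["color"][:,:,::-1])
for n in ["side","scene"]:
    im=eyes.get_image(n); c=im["color"][:,:,::-1]
    for k,P,w in [("b",[525,230,130],48),("t",[573,-181,60],36)]:
        u,v=proj(im,[P])[0].astype(int);h=w*3//4
        cv2.imwrite(f"pics/i_{n}_{k}.png",cv2.resize(c[v-h:v+h,u-w:u+w],(400,300),interpolation=cv2.INTER_CUBIC))
cv2.imwrite("pics/i_all.png",np.vstack([np.hstack([cv2.imread(f"pics/i_{n}_{k}.png") for k in "bt"]) for n in ["side","scene"]]))
E
```

```text
[ 0.05649783 -1.40284914 -0.75367771] 0.0011160403116777134
```

View pics/i_wrist.png

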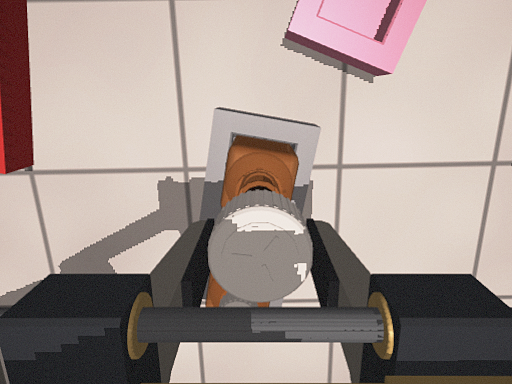

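View pics/i_all.png

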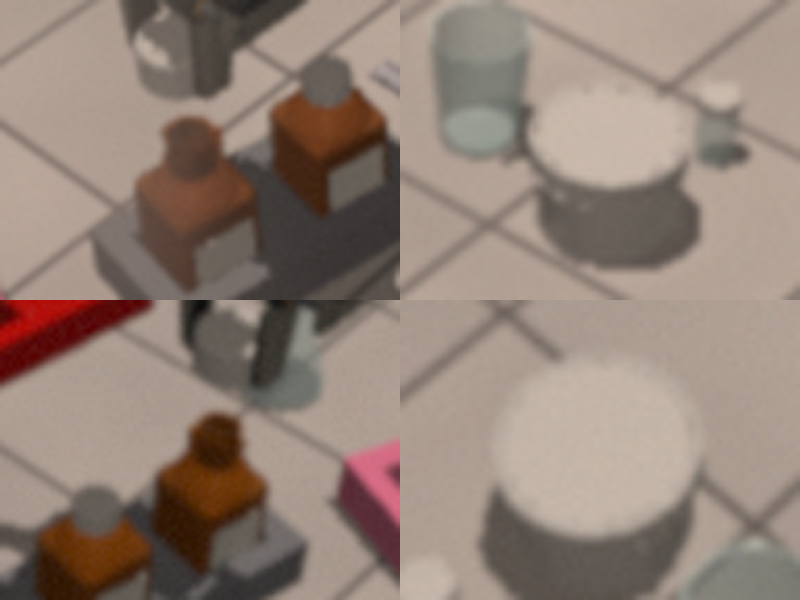

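The bottle stands open and upright, with the neck bare in the side, scene and wrist views. The cap is held about 70 mm above its locked height, and the lid is level. Handing in.

```bash
python3 -c "
from cell import job_done; print(job_done())"
```

```text
the job is handed in; nothing more can be done
None
```

The job is handed in at about 22 s of the 58 s allowed. The tub lid is pressed home, and the safety cap is off and held above the open bottle. `job_done` reports no verdict, so the checks below are my own.

**Lid:** I pressed it at the centre to a hard stop. I then touched four points near the edge, and all five readings were 72.7–72.8 mm (72.5 mm expected when home). It also looked level in the last pictures, and nothing was touching it.

**Cap:** I gripped it, pushed it down 7 mm to a hard stop and turned it about 63° anticlockwise without slipping in the fingers. It lifted off with under 1 N of load, so the bottle was not pulled up.

**Final state:**
- **Cap and bottle:** The cap is held still about 70 mm above its locked height, roughly 56 mm clear of the bottle's rim. The bottle stands upright with its neck bare.
- **Bystanders:** The spare bottle, beaker and vial looked unmoved in the last crops. I did not check the other bystanders again at the end, but no move came near them.

**Problems:** My first move call was refused because it left out some keys, which cost nothing but camera time. The cap centre had to be corrected by about 2.3 mm before gripping.

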